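Move a row of parts to the second rack in reverse order

ROBOT

A 7-joint arm with a two-finger parallel gripper is mounted at the origin on a cart in front of the work surface, level with it; the furniture and walls round the work are solid. World frame = base frame: x ahead of the robot, y to its left, z up, the work surface at z = 0. Lengths are in mm, angles in rad, forces in N, time in s.
With the tool pointing down it reaches from about 425 to 800 mm from the base axis. Payload 8.3 kg.
Tool frame: the origin (TCP) lies midway between the tips of the shut fingers; the grasp point (between the pads) lies 19 mm behind it; z points along the fingers, x is the direction in which the jaws open and shut, and the axes are right-handed (so a half turn about z gives the same grasp; the last joint's range is limited). The gripper opens to 85 mm and grips with 20 to 120 N. Pads are 22 mm wide; open, the fingers measure 114 mm over their backs; the gripper's body (76 mm by 85 mm) begins 54 mm behind the grasp point. The pads swing forward as they close: fully open they stand 13 mm farther back than shut.
Start: joints at [-1.226, 0.383, 0.016, 1.37, -0.006, 1.388, -0.046], TCP at [247.815, 573.75, 210.279] pointing down, gripper open.
Joint ranges: [-2.95, 2.95], [-0.25, 2.06], [-1.52, 1.56], [0.18, 2.33], [-1.44, 4.58], [0.02, 2.06], [-3.01, 3.01]. Speed limits (rad/s): [2.39, 2.39, 3.01, 3.01, 3.14, 3.14, 3.14].

INTERFACE

Orientations are given as [roll, pitch, yaw] about the fixed x, y, z axes, in that order (R = Rz(yaw) Ry(pitch) Rx(roll)).
In Python, from station import readout, cams, manip gives the robot as it stands.
- The arm moves only by the tool arm_command, never from a script. Its argument "plan" is a list of rows, each a list of 7 numbers: the turn, a rotation vector about the tool's x, y, z in rad, then the shift along the tool's x, y, z in cm, then the finger opening in cm, from 0 to 8.54. In form: [[wx, wy, wz, x, y, z, gripper], ...]. A call has 1 to 20 rows; each row shifts and turns the commanded pose from where the row before left it, along the tool's axes as they then stand; what a row does not reach is not made up. A row lasts 1/10 s, in which the tool goes at most 50 mm and 8.59 degrees, less where a joint would pass 70% of its speed; a pose out of reach is approached as far as the arm can. A call with a gripper value outside its range is refused whole. The fingers move at their own pace and stop on an object; the grip force is fixed at half the most. Time passes only in rows, so rows that do not move let the fingers close. It gives the time, the measured TCP pose, the force and the opening at its end, in the units of the state.
- readout.observe(): the state, without advancing time (a new reading comes with each control period).
- cams.capture(name): name is "scene" or "top" or "wrist"; returns a dict with "color" (400x640x3 uint8, red, green, blue), "depth" (400x640 float32, mm along the optical axis (not along the pixel's ray), 0 where there is no reading), "K" (3x3 intrinsics, pixels), "dist" ([k1, k2, p1, p2, k3] as OpenCV has them; the pictures are not rectified), "rvec" (rotation vector, rad) and "tvec" (3), from world to camera coordinates, as OpenCV has them. Camera axes: x right, y down, z forward; pixel columns grow to the right and rows downward; lengths in mm; the calibration is good to about 2 mm. A picture is of the moment at which its call begins.
- manip.close_job(): hands the job in, once; it reports no verdict.
The state is a dict: "t": time; "joints": joint angles; "dq": joint speeds; "joint_efforts": joint torques, N m; "tcp_pos": TCP position; "eef_rot": TCP orientation; "contact_force": force on the tool from outside, world axes, zero at the start; "wrist_torque": the same for the moment, N m; "gripper_width": opening from 0.0 (shut) to 1.0 (fully open).
Only numpy, scipy, OpenCV 4.12 (cv2) and the standard library are available. Lean on these libraries where they do the work, as an engineer would, in place of code of your own. Each camera call takes 0.05 s, during which the arm holds its last target. There are 200 camera calls.

TASK

The repeat run of the goods-in check goes through the parts backwards: move the four parts from the full rack to the empty rack in reverse order, counted from the pull tabs. The part nearest the full rack's tab goes into the bay farthest from the empty rack's tab, the next one into the next bay, and so on, one part to a bay. Stand each part the same way up as it stood, flat on the rack in the middle of its bay, with the terminal strip lying across the row as before, and let go of it; the cork pads stay where they are.

Things in the scene. Friction and masses are not known exactly. Their poses are not given: they have to be found in the camera images.
- full_rack: Grey plate rack 96 (x) by 232 mm (y), fixed. Floor 10 mm above underside; 4 mm thick ribs and edge lips rise to 14 mm and part it into four bays, 52 mm along the row, 88 mm across, centred at y = +84, +28, -28, -84 mm, x = 0. Pull tab: steel wire loop 30 mm beyond the +y end. Origin: centre of underside, z up. Holds the parts at first, each on a 2 mm cork pad.
- empty_rack: Grey plate rack 96 (x) by 232 mm (y), fixed. Floor 10 mm above underside; 4 mm thick ribs and edge lips rise to 14 mm and part it into four bays, 52 mm along the row, 88 mm across, centred at y = +84, +28, -28, -84 mm, x = 0. Pull tab: steel wire loop 30 mm beyond the +y end. Origin: centre of underside, z up. Empty at first, no pads; left or right of the other.
- switch: Black rocker switch, body 20 mm (x, from -12 to +8 mm) by 32 mm (y) by 25 mm high, with a front flange toward -x (to x = -17 mm) and metal blades toward +x (to +17 mm). It stands with its y axis across the row; grip its two flat y faces. Its z axis points up; origin at the centre of its underside.
- battery: Nine-volt block battery standing on end, 18 mm (x) by 26 mm (y) by 48 mm high with its two round studs on top (block 46 mm). It stands with its x axis across the row. Its z axis points up; origin at the centre of its underside.
- strip: White terminal strip with a row of square terminals, 18 mm (x) by 72 mm (y) by 17 mm high (solid to 16 mm), lying with its long y axis across the row. Gripped over its 18 mm width, fingers go down beside the neighbours, 24 mm or more away: do not open wide. Its z axis points up; origin at the centre of its underside.
- loupe: Black round eye loupe, slightly waisted cup 33 mm in diameter and 31 mm high, standing open end up. Its z axis points up; origin at the centre of its underside.
- pad_switch: Thin cork seat pad 80 x 48 x 2 mm, fixed in the full rack's bay, under the switch at the start and left there; it shows which bay the switch came from. Origin: centre of its underside, on the bay floor; axes as the rack's.
- pad_battery: Thin cork seat pad 80 x 48 x 2 mm, fixed in the full rack's bay, under the battery at the start and left there; it shows which bay the battery came from. Origin: centre of its underside, on the bay floor; axes as the rack's.
- pad_strip: Thin cork seat pad 80 x 48 x 2 mm, fixed in the full rack's bay, under the terminal strip at the start and left there; it shows which bay the terminal strip came from. Origin: centre of its underside, on the bay floor; axes as the rack's.
- pad_loupe: Thin cork seat pad 80 x 48 x 2 mm, fixed in the full rack's bay, under the loupe at the start and left there; it shows which bay the loupe came from. Origin: centre of its underside, on the bay floor; axes as the rack's.
Not all that is in view belongs to the job. Leave any red or yellow look-alike of the strip alone.

How it is judged (in metres and radians):
At the end, for the whole second after the job is handed in: Each part is in the empty rack's bay that mirrors its starting bay: within 12 mm of the bay centre along the row, 15 mm across, underside under 2.5 mm above the bay floor, tilt under 0.12 rad, the strip within 0.25 rad of across the row; all released and at rest (((y of pad_switch in the frame of full_rack between 0.064 and 0.104 m and y of switch in the frame of empty_rack between -0.096 and -0.072 m) or (y of pad_switch in the frame of full_rack between 0.008 and 0.048 m and y of switch in the frame of empty_rack between -0.04 and -0.016 m) or (y of pad_switch in the frame of full_rack between -0.048 and -0.008 m and y of switch in the frame of empty_rack between 0.016 and 0.04 m) or (y of pad_switch in the frame of full_rack between -0.104 and -0.064 m and y of switch in the frame of empty_rack between 0.072 and 0.096 m)) and x of switch in the frame of empty_rack between -0.015 and 0.015 m and z of switch in the frame of empty_rack between 0.006 and 0.0125 m and angle between each of switch, battery, strip, loupe's own z axis and vertical below 0.12 rad and linear speed of each of switch, battery, strip, loupe below 0.02 m/s and contact force between each of switch, battery, strip, loupe and the fingers below 0.05 N and ((y of pad_battery in the frame of full_rack between 0.064 and 0.104 m and y of battery in the frame of empty_rack between -0.096 and -0.072 m) or (y of pad_battery in the frame of full_rack between 0.008 and 0.048 m and y of battery in the frame of empty_rack between -0.04 and -0.016 m) or (y of pad_battery in the frame of full_rack between -0.048 and -0.008 m and y of battery in the frame of empty_rack between 0.016 and 0.04 m) or (y of pad_battery in the frame of full_rack between -0.104 and -0.064 m and y of battery in the frame of empty_rack between 0.072 and 0.096 m)) and x of battery in the frame of empty_rack between -0.015 and 0.015 m and z of battery in the frame of empty_rack between 0.006 and 0.0125 m and ((y of pad_strip in the frame of full_rack between 0.064 and 0.104 m and y of strip in the frame of empty_rack between -0.096 and -0.072 m) or (y of pad_strip in the frame of full_rack between 0.008 and 0.048 m and y of strip in the frame of empty_rack between -0.04 and -0.016 m) or (y of pad_strip in the frame of full_rack between -0.048 and -0.008 m and y of strip in the frame of empty_rack between 0.016 and 0.04 m) or (y of pad_strip in the frame of full_rack between -0.104 and -0.064 m and y of strip in the frame of empty_rack between 0.072 and 0.096 m)) and x of strip in the frame of empty_rack between -0.015 and 0.015 m and z of strip in the frame of empty_rack between 0.006 and 0.0125 m and ((y of pad_loupe in the frame of full_rack between 0.064 and 0.104 m and y of loupe in the frame of empty_rack between -0.096 and -0.072 m) or (y of pad_loupe in the frame of full_rack between 0.008 and 0.048 m and y of loupe in the frame of empty_rack between -0.04 and -0.016 m) or (y of pad_loupe in the frame of full_rack between -0.048 and -0.008 m and y of loupe in the frame of empty_rack between 0.016 and 0.04 m) or (y of pad_loupe in the frame of full_rack between -0.104 and -0.064 m and y of loupe in the frame of empty_rack between 0.072 and 0.096 m)) and x of loupe in the frame of empty_rack between -0.015 and 0.015 m and z of loupe in the frame of empty_rack between 0.006 and 0.0125 m and angle between the y axis of strip and the x axis of empty_rack, either way round below 0.25 rad); the robot touches nothing.
It also fails if it takes over 115 s, if anything falls off the work surface, if the arm or the gripper's body presses on something with over 40 N, if the wrist force passes 120 N, or if a joint passes its speed limit or range.

## Working session

There is one attempt and no reset: what is moved stays moved. The work goes in short steps, Python scripts to look and compute and a tool call to move; the robot and the scene stay as the last step left them, time stands still between calls to the robot, and variables do not carry over. Pictures are saved under pics/ and viewed, about 12 in all and at most 16, crops included, and the job is handed in when it is done.

Besides the shell and the picture viewer there is one more tool, called after ">>>" as name([rows], argument=value, ...), one row to a line, values as JSON. arm_command: Moves the arm, as the interface text tells. Its arguments: {"type":"object","properties":{"plan":{"type":"array"}},"required":["plan"]}

```bash
mkdir -p pics; ls; cat > h.py <<'E'
import numpy as np, cv2
from station import readout, cams, manip
def save(c,n,crop=None,s=1):
    im=c["color"][:,:,::-1]
    if crop: x0,y0,x1,y1=crop; im=im[y0:y1,x0:x1]
    cv2.imwrite("pics/"+n,cv2.resize(im,None,fx=s,fy=s,interpolation=cv2.INTER_CUBIC))
def cloud(c):
    h,w=c["depth"].shape; u,v=np.meshgrid(np.arange(w),np.arange(h))
    p=cv2.undistortPoints(np.stack([u,v],-1).reshape(-1,1,2).astype(float),c["K"],c["dist"]).reshape(h,w,2)
    z=c["depth"].astype(float); P=np.dstack([p[...,0]*z,p[...,1]*z,z])
    R,_=cv2.Rodrigues(np.array(c["rvec"],float)); W=(P-np.array(c["tvec"]).ravel())@R
    W[z==0]=np.nan; return W
E
python3 - <<'E'
from h import *
for n in("scene","top"):
    c=cams.capture(n); save(c,n+"0.png"); np.savez(n+"0.npz",W=cloud(c),col=c["color"])
    R,_=cv2.Rodrigues(np.array(c["rvec"],float)); print(n,-R.T@np.array(c["tvec"]).ravel(),c["K"][0])
print(readout.observe())
E
```

```text
pics
scene [-157.26724988  813.38969564  510.59487982] [427.83590869   0.         314.0467117 ]
top [ 340.65560949   92.49186731 1359.93077449] [506.03717843   0.         320.23628779]
{'t': 0.1, 'joints': array([-1.22590445,  0.38414529,  0.01638578,  1.37106554, -0.00632355,
        1.38821537, -0.04646585]), 'dq': array([ 0.00035585, -0.00120059,  0.00110236, -0.00313819, -0.00013995,
        0.00058631,  0.00157269]), 'joint_efforts': array([ 2.70432851e-03, -6.29133797e+01,  8.46873075e-01, -3.72746229e+01,
        1.66123506e-02,  1.06270038e-02,  6.08549840e-05]), 'tcp_pos': array([247.6286335 , 573.30154948, 209.3770019 ]), 'eef_rot': array([3.14158551e+00, 1.78498116e-03, 1.16308765e+00]), 'contact_force': array([0.31590814, 0.07910432, 0.59333466]), 'wrist_torque': array([ 0.05478112, -0.00187935, -0.06149958]), 'gripper_width': 1.0011362565932547}
```

View pics/top0.png

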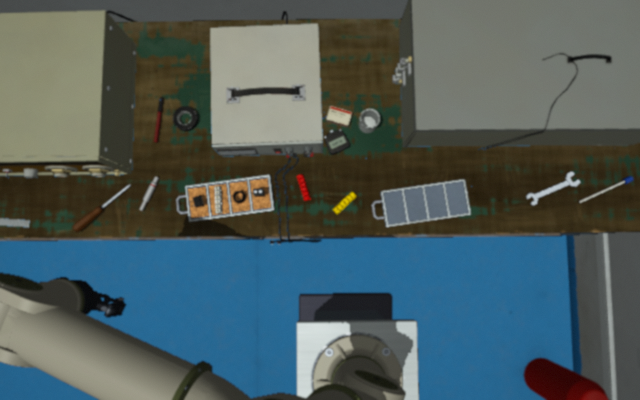

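View pics/scene0.png

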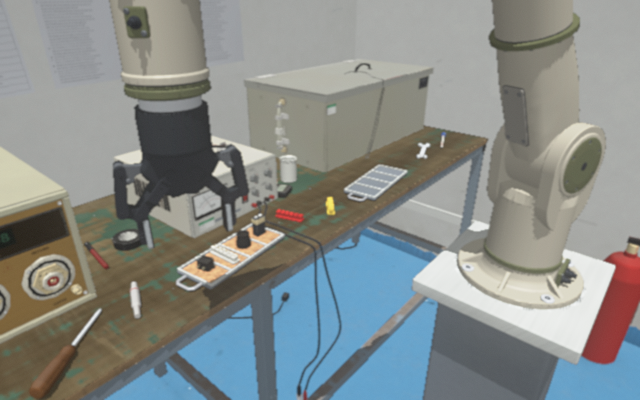

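The top view shows the full rack at about (229,197), with its tab at the left end (+y). From the tab, the parts are switch (200,200), strip (221,198), loupe (239,196) and battery (260,191). The empty rack is at about (427,203), also with its tab on the left. Cables hang near (285,200).

```bash
python3 - <<'E'
from h import *
d=np.load("top0.npz");W=d["W"];col=d["col"]
for n,(x0,y0,x1,y1) in dict(full=(170,165,280,230),empty=(365,170,480,235)).items():
    w=W[y0:y1,x0:x1]; 
    print(n,"z hist",np.histogram(w[...,2][np.isfinite(w[...,2])],bins=[-900,-20,-5,3,7,12,16,20,30,40,50,60,90,300]))
    print(np.nanmin(w[...,0]))
# corners by color edges: print point at rough corner pixels
c=cams.capture("top")
R,_=cv2.Rodrigues(np.array(c["rvec"],float));C=-R.T@np.array(c["tvec"]).ravel()
def ray(u,v,z):
    p=cv2.undistortPoints(np.array([[[u,v]]],float),c["K"],c["dist"]).ravel();r=R.T@np.array([p[0],p[1],1]);return C+r*(z-C[2])/r[2]
print("full",[ray(u,v,14).round(1) for u,v in[(185,184),(271,176),(273,211),(188,220)]])
print("empty",[ray(u,v,14).round(1) for u,v in[(381,189),(467,179),(470,214),(386,226)]])
im=c["color"][:,:,::-1]
a=cv2.resize(im[160:240,160:310],None,fx=5,fy=5,interpolation=cv2.INTER_CUBIC)
b=cv2.resize(im[165:240,345:495],None,fx=5,fy=5,interpolation=cv2.INTER_CUBIC)[:200*2]
cv2.imwrite("pics/z1.png",cv2.resize(np.vstack([a,b[:375]]),None,fx=.77,fy=.77))
E
```

```text
full z hist (array([   0,  109, 3073,  782, 1196, 1160,  350,  179,  153,   39,   56,
         17,    0]), array([-900,  -20,   -5,    3,    7,   12,   16,   20,   30,   40,   50,
         60,   90,  300]))
395.5577784944269
empty z hist (array([  18,  168, 3518,  914, 1770,  882,  176,    8,    0,    0,    0,
          0,    0]), array([-900,  -20,   -5,    3,    7,   12,   16,   20,   30,   40,   50,
         60,   90,  300]))
377.4485048968494
full [array([518.5, 455.2,  14. ]), array([537.7, 223.5,  14. ]), array([443.4, 218.2,  14. ]), array([421.5, 445.4,  14. ])]
empty [array([499.5, -71.2,  14. ]), array([ 524.3, -303.9,   14. ]), array([ 429.8, -308.2,   14. ]), array([400.3, -82.3,  14. ])]
```

View pics/z1.png

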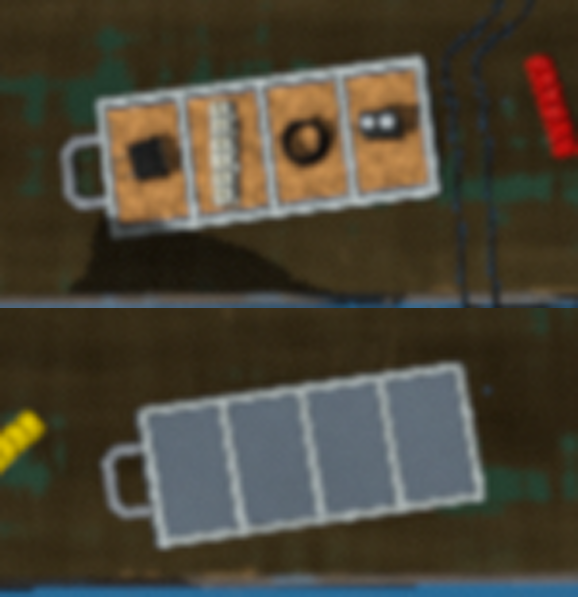

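Both racks are clear in the crop. The order from the tab is switch, strip, loupe, battery, and both tabs are at +y. First estimates from the corners:

| Rack | Centre | Yaw |
|---|---|---|
| Full | (480, 336) | 0.09 |
| Empty | (463, -191) | 0.12 |

I'll move over the full rack to refine these with the wrist camera.

>>> arm_command([
  [0,0,0.134,0,0,0,8.5],
  [0,0,0.134,0,0,0,8.5],
  [0,0,0.134,0,0,0,8.5],
  [0,0,0.134,0,0,0,8.5],
  [0,0,0.134,0,0,0,8.5],
  [0,0,0.134,0,0,0,8.5],
  [0,0,0.134,0,0,0,8.5],
  [0,0,0.134,0,0,0,8.5],
  [0,0,0,2.6,3.2,-0.5,8.5],
  [0,0,0,2.6,3.2,-0.5,8.5],
  [0,0,0,2.6,3.2,-0.5,8.5],
  [0,0,0,2.6,3.2,-0.5,8.5],
  [0,0,0,2.6,3.2,-0.5,8.5],
  [0,0,0,2.6,3.2,-0.5,8.5],
  [0,0,0,2.6,3.2,-0.5,8.5],
  [0,0,0,2.6,3.2,-0.5,8.5],
  [0,0,0,0,0,0,8.5],
  [0,0,0,0,0,0,8.5],
  [0,0,0,0,0,0,8.5],
])

```text
t: 2.05
tcp_pos: [477.1, 338.9, 249.8]
eef_rot: [-3.141, 0.001, 0.093]
contact_force: [-0.4, 0.3, -0.4]
gripper_width: 0.996
```

```bash
python3 - <<'E'
from h import *
c=cams.capture("wrist"); save(c,"w1.png"); np.savez("w1.npz",W=cloud(c),col=c["color"],K=c["K"],dist=c["dist"],rvec=c["rvec"],tvec=c["tvec"])
R,_=cv2.Rodrigues(np.array(c["rvec"],float)); print(-R.T@np.array(c["tvec"]).ravel(),R[2])
s=readout.observe();print(s["t"],s["tcp_pos"],s["eef_rot"],s["joints"],s["contact_force"])
E
```

```text
[469.82697308 419.46510326 413.63150502] [ 0.02750192 -0.3084213  -0.95085222]
2.1 [476.91262982 339.17759987 249.77475933] [-3.14147488e+00  1.20869404e-03  9.36849409e-02] [-0.94353098  0.2882984   0.34957675  1.42969026 -0.09905675  1.44179826
 -0.50073199] [ 0.48418382  1.44551124 -0.08052228]
```

View pics/w1.png

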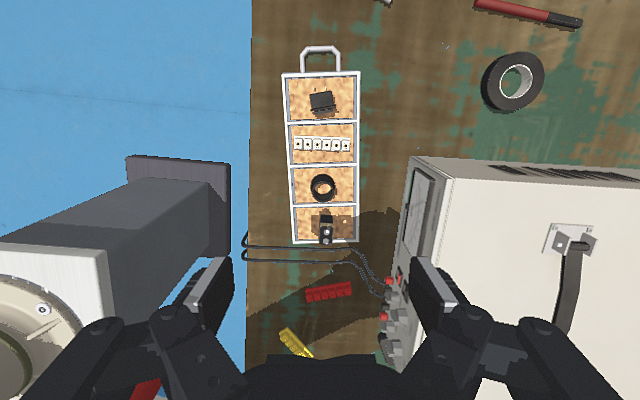

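The wrist view shows the whole rack, with corners at about (282,74), (360,72), (357,241) and (294,243). The parts are at (322,102), (322,144), (322,187) and (326,228). The cables lie just beyond the battery end, and the box front is to the right.

```bash
cat >> h.py <<'E'
def ray(c,u,v,z):
    R,_=cv2.Rodrigues(np.array(c["rvec"],float));C=-R.T@np.array(c["tvec"]).ravel()
    p=cv2.undistortPoints(np.array([[[u,v]]],float),c["K"],c["dist"]).ravel();r=R.T@np.array([p[0],p[1],1]);return C+r*(z-C[2])/r[2]
def proj(c,P): return cv2.projectPoints(np.array(P,float).reshape(-1,3),np.array(c["rvec"],float),np.array(c["tvec"],float),c["K"],np.array(c["dist"],float))[0].reshape(-1,2)
def rackpts(x,y,a,L):
    L=np.array(L,float); c,s=np.cos(a),np.sin(a)
    return np.c_[x+c*L[:,0]-s*L[:,1], y+s*L[:,0]+c*L[:,1], L[:,2]]
E
python3 - <<'E'
from h import *
from scipy.optimize import minimize
d=dict(np.load("w1.npz"));W=d["W"];col=d["col"].astype(float)
print([ray(d,u,v,14).round(1) for u,v in[(282,74),(360,72),(357,241),(294,243)]])
# fit rack by whiteness along rib centre lines
sat=col.max(2)-col.min(2); white=np.clip(col.min(2)-60,0,140)*(sat<40); white=cv2.GaussianBlur(white,(0,0),1.2)
ln=[]
for yy in(-114,-56,0,56,114): ln+=[(x,yy,14) for x in np.linspace(-46,46,25)]
for xx in(-46,46): ln+=[(xx,y,14) for y in np.linspace(-114,114,60)]
def cost(p): 
    q=proj(d,rackpts(*p,ln)).astype(np.float32); return -cv2.remap(white.astype(np.float32),q[:,0],q[:,1],1).mean()
best=min((minimize(cost,[480+dx,336+dy,.09+da],method="Nelder-Mead",options=dict(initial_simplex=[[480+dx,336+dy,.09+da],[484+dx,336+dy,.09+da],[480+dx,340+dy,.09+da],[480+dx,336+dy,.11+da]])) for dx in(-4,0,4) for dy in(-4,0,4) for da in(-.02,0,.02)),key=lambda r:r.fun)
print(best.x,best.fun)
x,y,a=best.x; c,s=np.cos(a),np.sin(a)
# cloud in rack frame
F=W-[x,y,0]; lx=F[...,0]*c+F[...,1]*s; ly=-F[...,0]*s+F[...,1]*c; z=W[...,2]
m=(abs(lx)<44)&(abs(ly)<112)
for n,yc,zmin in(("switch",84,25),("strip",28,21),("loupe",-28,30),("battery",-84,40)):
    k=m&(abs(ly-yc)<25)&(z>zmin); X=lx[k];Y=ly[k]
    print(n,k.sum(),"x",X.min().round(1),X.max().round(1),"y",Y.min().round(1),Y.max().round(1),"zmed/max",np.median(z[k]).round(1),z[k].max().round(1),
      cv2.minAreaRect(np.c_[X,Y].astype(np.float32)))
k=m&(z<18)&(z>2); print("floor z",np.percentile(z[k],[10,50,90]))
# surroundings: cable and box
k=(W[...,1]>150)&(W[...,1]<480)&(W[...,0]>540)&(W[...,0]<700)&(z>40)&(z<200)
print("box xmin",np.percentile(W[...,0][k],[0,1,5,50]),"zmax",np.nanmax(z[k]), "y",np.percentile(W[...,1][k],[1,99]))
k=(ly>-175)&(ly<-122)&(abs(lx)<60)&(np.isfinite(z)); print("cable z",np.percentile(z[k],[50,90,97,99.5]))
o=d["col"][:,:,::-1].copy()
for q in proj(d,rackpts(x,y,a,ln)).round().astype(int): o[q[1],q[0]]=(0,0,255)
cv2.imwrite("pics/w1o.png",cv2.resize(o[40:260,250:400],None,fx=2.7,fy=2.7,interpolation=cv2.INTER_NEAREST))
E
```

```text
[array([419.9, 445.1,  14. ]), array([513.8, 456.1,  14. ]), array([539.4, 232.1,  14. ]), array([449.1, 220.5,  14. ])]
[4.79842114e+02 3.38463876e+02 1.22672209e-01] -106.8080062866211
switch 481 x -14.1 16.3 y 66.1 97.9 zmed/max 34.7 39.3 ((1.0574073791503906, 82.28468322753906), (29.894840240478516, 31.89744758605957), 2.0073320865631104)
strip 17628 x -44.0 44.0 y 3.0 37.9 zmed/max 352.3 366.1 ((0.05310821533203125, 20.492053985595703), (34.382328033447266, 88.0289535522461), 89.59459686279297)
loupe 640 x -16.4 44.0 y -41.1 -3.0 zmed/max 291.5 343.5 ((11.136341094970703, -16.227447509765625), (63.330196380615234, 28.82674789428711), 40.304100036621094)
battery 323 x -9.3 10.8 y -95.3 -68.9 zmed/max 57.4 62.1 ((0.8376140594482422, -82.42436218261719), (26.62755012512207, 17.943866729736328), 84.18161010742188)
floor z [10.32730372 12.15229834 13.87566607]
box xmin [579.40668157 586.02439554 587.65571437 636.50331664] zmax 135.46663169516194 y [164.60067892 364.27524377]
cable z [ 0.29493904  5.51113808 11.95035905 16.32353632]
```

View pics/w1o.png

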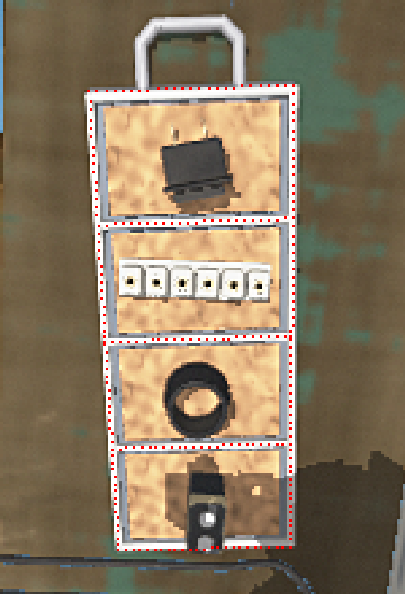

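The fit sits on the ribs, so the full rack is at (479.8, 338.5) with yaw 0.123. The switch and strip look slightly turned in their bays, so I'll measure each part's pose.

```bash
python3 - <<'E'
from h import *
d=dict(np.load("w1.npz"));W=d["W"]
x,y,a=479.84,338.46,.1227; c,s=np.cos(a),np.sin(a)
F=W-[x,y,0]; lx=F[...,0]*c+F[...,1]*s; ly=-F[...,0]*s+F[...,1]*c; z=W[...,2]
for n,yc,lo,hi in(("switch",84,33,42),("strip",28,24,33),("loupe",-28,39,48),("battery",-84,54,64)):
    k=(abs(lx)<44)&(abs(ly-yc)<25)&(z>lo)&(z<hi); k=cv2.morphologyEx(k.astype(np.uint8),cv2.MORPH_OPEN,np.ones((2,2),np.uint8))>0; P=np.c_[lx[k],ly[k]].astype(np.float32)
    (cx,cy),wh,an=cv2.minAreaRect(P)
    print(n,len(P),"local",round(cx,1),round(cy,1),np.round(wh,1),round(an,1),"z",np.median(z[k]).round(1))
def loc(p): q=p-[x,y,0]; return np.round([q[0]*c+q[1]*s,-q[0]*s+q[1]*c],1)
for n,u,v,zz in(("sw back L",162,150,37),("sw back R",220,138,37),("strip tl",118,262,28),("strip tr",270,271,28),("strip bl",119,288,28),("strip br",268,300,28)):
    print(n,loc(ray(d,250+u/2.7,40+v/2.7,zz)))
E
```

```text
switch 406 local nan nan [0. 0.] 0.0 z nan
strip 514 local 0.8 27.0 [15.8 70.6] 85.8 z nan
loupe 152 local 0.2 -34.4 [27.1 39. ] 10.9 z 42.4
battery 264 local 3.3 -97.6 [55.7 20. ] 88.2 z nan
sw back L [-12.7  87.2]
sw back R [12.4 91.4]
strip tl [-35.4  39.2]
strip tr [34.8 33. ]
strip bl [-35.6  27.2]
strip br [33.9 19.5]
```

```bash
cat >> h.py <<'E'
from scipy.spatial.transform import Rotation as Rt
FULL=(479.84,338.46,.1227)
def go(rack,lx,ly,z,dyaw,pos=None,yaw=None):
    s=readout.observe(); R0=Rt.from_euler("xyz",s["eef_rot"])
    p=rackpts(*rack,[(lx,ly,z)])[0]; R1=Rt.from_euler("xyz",[np.pi,0,rack[2]+dyaw])
    print("t",round(s["t"],2),"at",s["tcp_pos"].round(1),"w",round(s["gripper_width"],3),"target",p.round(1))
    print("turn",(R0.inv()*R1).as_rotvec().round(3),"then shift cm",(R1.inv().apply(p-s["tcp_pos"])/10).round(2))
E
python3 - <<'E'
from h import *
d=dict(np.load("w1.npz"));x,y,a=FULL;c,s=np.cos(a),np.sin(a)
for z,v in((43,393),(43,400)):
    q=ray(d,250+197/2.7,40+v/2.7,z)-[x,y,0];print("loupe",q[0]*c+q[1]*s,-q[0]*s+q[1]*c)
go(FULL,1,80,16,.12)
E
```

```text
loupe -0.6297976567403909 -20.476999509264584
loupe -0.7247946432056467 -23.874426954143555
t 2.1 at [476.9 339.2 249.8] w 0.996 target [471. 418.  16.]
turn [-0.     0.001 -0.149] then shift cm [ 1.32 -7.79 23.38]
```

>>> arm_command([
  [0,0,-0.075,0,0,0,8.5],
  [0,0,-0.075,0,0,0,8.5],
  [0,0,0,0.44,-2.6,2,8.5],
  [0,0,0,0.44,-2.6,2,8.5],
  [0,0,0,0.44,-2.6,2,8.5],
  [0,0,0,0,0,3,8.5],
  [0,0,0,0,0,3,8.5],
  [0,0,0,0,0,3,8.5],
  [0,0,0,0,0,2,8.5],
  [0,0,0,0,0,0,8.5],
  [0,0,0,0,0,0,8.5],
])

```text
t: 3.2
tcp_pos: [471.6, 417.6, 80.5]
eef_rot: [-3.142, 0.001, 0.243]
contact_force: [0.6, -1.1, 0.6]
gripper_width: 0.997
```

```bash
python3 - <<'E'
from h import *
c=cams.capture("wrist"); save(c,"w2.png")
go(FULL,1,80,16,.12)
print(proj(c,rackpts(*FULL,[(1,82,37),(1,80,37)])))
E
```

```text
t 3.25 at [472.3 417.8  81.5] w 0.992 target [471. 418.  16.]
turn [-0.001 -0.001 -0.   ] then shift cm [-0.12 -0.05  6.55]
[[320.22253956 213.81094626]
 [319.89646154 216.35915443]]
```

View pics/w2.png

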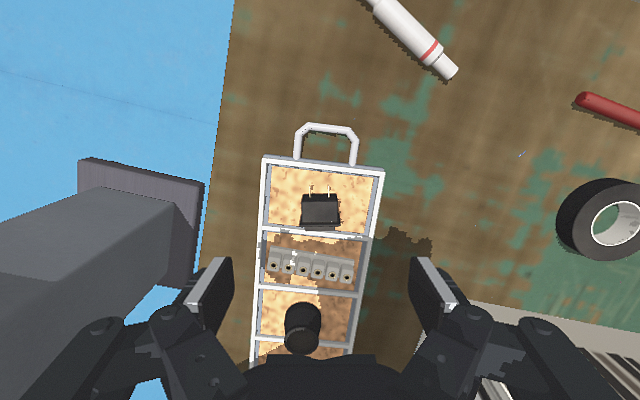

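The switch is centred between the fingers across the row, at (320,209). I'll settle its position along the row from depth.

```bash
python3 - <<'E'
from h import *
c=cams.capture("wrist");W=cloud(c)
x,y,a=FULL;cc,s=np.cos(a),np.sin(a)
F=W-[x,y,0]; lx=F[...,0]*cc+F[...,1]*s; ly=-F[...,0]*s+F[...,1]*cc
for v in range(182,232,3): print(v,lx[v,320].round(1),ly[v,320].round(1),W[v,320,2].round(1))
print("rack far edge/rib proj",proj(c,rackpts(*FULL,[(0,116,14),(0,58,14),(0,54,14),(-48,116,14),(48,116,14)])).round(1))
k=(abs(lx)<40)&(abs(ly-84)<26)&(W[...,2]>33)&(W[...,2]<45)
print(k.sum(),np.percentile(lx[k],[1,50,99]),np.percentile(ly[k],[1,50,99]))
print(cv2.minAreaRect(np.c_[lx[k],ly[k]].astype(np.float32)))
E
```

```text
182 -0.3 99.4 13.2
185 -0.0 96.8 12.7
188 0.2 94.4 12.8
191 0.6 91.8 12.2
194 0.6 91.3 18.6
197 0.6 91.3 26.7
200 0.6 91.6 34.7
203 0.9 89.4 35.0
206 1.1 87.3 35.7
209 1.5 84.5 34.2
212 1.7 82.2 34.4
215 2.0 79.8 34.2
218 2.3 77.6 34.5
221 2.6 75.1 34.4
224 2.7 74.0 37.4
227 3.2 69.8 33.1
230 3.5 67.4 33.2
rack far edge/rib proj [[323.  161.6]
 [314.5 230.5]
 [313.9 234.9]
 [260.4 154.1]
 [384.6 168.8]]
1035 [-13.29493126   0.1372978   14.63248509] [67.02733053 80.60177451 92.18124526]
((0.541325569152832, 79.38384246826172), (29.980100631713867, 24.813343048095703), 7.043228626251221)
```

The switch's back face is at y = 91.4, so the body centre is at local (0.7, 81.4) with a turn of 0.12. Now I'll descend and grip.

>>> arm_command([
  [0,0,0,-0.05,-0.1,2,8.5],
  [0,0,0,-0.07,-0.1,2,8.5],
  [0,0,0,0,0,1.5,8.5],
  [0,0,0,0,0,0.9,8.5],
  [0,0,0,0,0,0,8.5],
  [0,0,0,0,0,0,2.5],
  [0,0,0,0,0,0,2.5],
  [0,0,0,0,0,0,2.5],
  [0,0,0,0,0,0,2.5],
  [0,0,0,0,0,0,2.5],
  [0,0,0,0,0,0,2.5],
  [0,0,0,0,0,0,2.5],
  [0,0,0,0,0,0,2.5],
])

```text
t: 4.6
tcp_pos: [470.8, 418.2, 16.2]
eef_rot: [3.142, 0.0, 0.241]
contact_force: [0.1, -0.8, 0.1]
gripper_width: 0.292
```

```bash
python3 - <<'E'
from h import *
s=readout.observe(); print(s["t"],s["tcp_pos"],s["gripper_width"],s["contact_force"],s["joints"])
E
```

```text
4.6 [470.76257101 418.24462469  16.24359985] 0.29232451460532444 [ 0.08687097 -0.84865083  0.07839047] [-0.96945892  0.55849378  0.26371559  1.59000471 -0.16337117  1.01493633
 -0.41655818]
```

```bash
python3 - <<'E'
from h import *
c=cams.capture("wrist"); s=cams.capture("scene")
a=cv2.resize(c["color"][130:400,180:480,::-1],None,fx=1.3,fy=1.3); b=cv2.resize(s["color"][160:340,120:320,::-1],None,fx=1.95,fy=1.95)
b=b[:351]; a=a[:351]
cv2.imwrite("pics/g1.png",np.hstack([a,b]))
print(readout.observe()["gripper_width"])
E
```

```text
0.2911474386490433
```

View pics/g1.png

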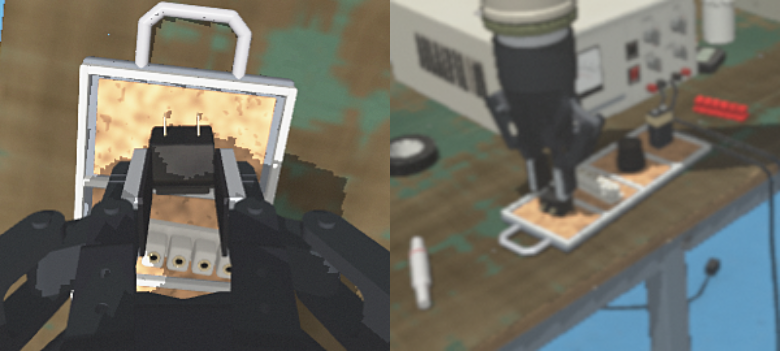

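The wrist view suggests the pads are on the switch's sides. I'll close further to find where they stop.

>>> arm_command([
  [0,0,0,0,0,0,1.0],
  [0,0,0,0,0,0,1.0],
  [0,0,0,0,0,0,1.0],
  [0,0,0,0,0,0,1.0],
])

```text
t: 5.1
tcp_pos: [470.9, 418.4, 16.5]
eef_rot: [-3.141, -0.0, 0.241]
contact_force: [0.2, -0.0, 3.0]
gripper_width: 0.115
```

```bash
python3 - <<'E'
from h import *
c=cams.capture("wrist"); save(c,"g2.png",(200,130,440,330),2.5)
print(readout.observe()["gripper_width"])
E
```

```text
0.1172264545637672
```

View pics/g2.png

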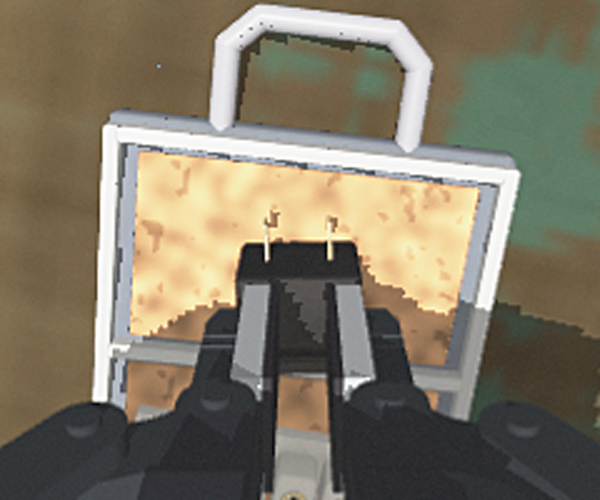

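```bash
python3 - <<'E'
from h import *
c=cams.capture("wrist");W=cloud(c)
s=readout.observe();p=s["tcp_pos"];print(p)
q=proj(c,[p,p+[0,0,19],p+[0,0,40]]);print(q, (q-[200,130])*2.5)
for u,v in((255,290),(252,340),(248,380),(300,320),(300,260),(300,245),(350,300)):
    print(u,v,W[int(130+v/2.5),int(200+u/2.5)].round(1))
E
```

```text
[470.9186623  418.42107028  16.49009191]
[[320.2940526  243.64474959]
 [320.26884931 259.55594772]
 [320.23346966 281.8584702 ]] [[300.7351315  284.11187397]
 [300.67212328 323.88986931]
 [300.58367414 379.6461755 ]]
255 290 [459.2 428.1  43.7]
252 340 [459.4 428.8  64. ]
248 380 [459.9 427.8  74.6]
300 320 [470.7 418.7  34.4]
300 260 [468.1 429.4  27.7]
300 245 [468.1 429.4  19.4]
350 300 [477.  433.2  49.4]
```

The depth image puts the fingertips at about z = 42, above the switch top, although TCP z reads 16. I'll raise the gripper, shut it and measure the true tip offset.

>>> arm_command([
  [0,0,0,0,0,-2,1],
  [0,0,0,0,0,-3,0],
  [0,0,0,0,0,-3,0],
  [0,0,0,0,0,0,0],
  [0,0,0,0,0,0,0],
  [0,0,0,0,0,0,0],
])

```text
t: 5.8
tcp_pos: [470.1, 417.8, 95.0]
eef_rot: [3.141, 0.002, 0.241]
contact_force: [-0.1, -0.3, -0.8]
gripper_width: 0.003
```

```bash
python3 - <<'E'
from h import *
c=cams.capture("wrist");W=cloud(c);s=readout.observe();p=s["tcp_pos"];print(p,s["gripper_width"],s["contact_force"],s["eef_rot"])
np.savez("w3.npz",W=W,col=c["color"]);save(c,"g3.png",(180,130,460,340),2.5)
print("proj tcp",proj(c,[p])[0])
k=(abs(W[...,0]-p[0])<25)&(abs(W[...,1]-p[1])<25)&(W[...,2]>60)
print(k.sum(),np.percentile(W[...,2][k],[0,1,3,10]))
ii=np.argwhere(k)
for v in range(ii[:,0].min(),ii[:,0].min()+30,3):
    r=np.where(k[v])[0]; print(v,r.min() if len(r) else 0,r.max() if len(r) else 0,[W[v,u].round(0).tolist() for u in r[[0,len(r)//2,-1]]] if len(r) else 0)
# switch position now
x,y,a=FULL;cc,sn=np.cos(a),np.sin(a);F=W-[x,y,0]; lx=F[...,0]*cc+F[...,1]*sn; ly=-F[...,0]*sn+F[...,1]*cc
k=(abs(lx)<40)&(abs(ly-84)<26)&(W[...,2]>33)&(W[...,2]<45);print("switch",k.sum(),cv2.minAreaRect(np.c_[lx[k],ly[k]].astype(np.float32)))
E
```

```text
[469.96865723 417.66558261  94.77287873] 0.0022219199341681397 [ 0.21449024 -0.29505275 -0.31934672] [3.14026928e+00 2.27714192e-03 2.41171711e-01]
proj tcp [320.16832943 243.60486823]
19269 [119.53718272 125.8024558  132.64900412 153.06056177]
244 308 333 [[461.0, 428.0, 120.0], [467.0, 430.0, 121.0], [473.0, 431.0, 120.0]]
247 308 333 [[461.0, 429.0, 126.0], [467.0, 430.0, 125.0], [473.0, 432.0, 125.0]]
250 307 334 [[461.0, 428.0, 127.0], [468.0, 430.0, 126.0], [474.0, 431.0, 127.0]]
253 307 334 [[461.0, 428.0, 129.0], [467.0, 430.0, 131.0], [473.0, 431.0, 130.0]]
256 295 346 [[456.0, 423.0, 126.0], [467.0, 430.0, 133.0], [480.0, 429.0, 125.0]]
259 293 348 [[455.0, 423.0, 128.0], [467.0, 430.0, 136.0], [481.0, 430.0, 129.0]]
262 292 349 [[455.0, 423.0, 132.0], [467.0, 431.0, 139.0], [481.0, 429.0, 132.0]]
265 292 349 [[455.0, 424.0, 135.0], [467.0, 430.0, 141.0], [481.0, 429.0, 134.0]]
268 291 350 [[455.0, 423.0, 137.0], [467.0, 430.0, 144.0], [481.0, 429.0, 137.0]]
271 291 350 [[455.0, 423.0, 140.0], [468.0, 430.0, 145.0], [481.0, 430.0, 140.0]]
switch 932 ((0.36322879791259766, 79.49507904052734), (29.866954803466797, 23.962890625), 6.570075511932373)
```

View pics/g3.png

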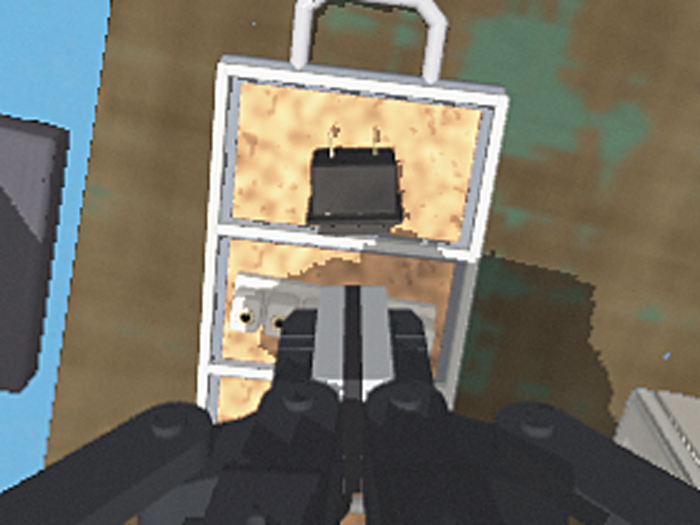

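The fingers when shut end at z ≈ 120 while the TCP reads 95. So the real tips are about 25 mm behind the stated TCP, with no lateral offset. That explains the fingers closing above the switch. The switch did not move. I'll use tip z = TCP z + 25, descend carefully and watch the force.

>>> arm_command([
  [0,0,0,0.1,-0.15,0,5.2],
  [0,0,0,0,0,0,5.2],
  [0,0,0,0,0,0,5.2],
  [0,0,0,0,0,3,5.2],
  [0,0,0,0,0,3,5.2],
  [0,0,0,0,0,1.5,5.2],
  [0,0,0,0,0,1,5.2],
  [0,0,0,0,0,0.7,5.2],
  [0,0,0,0,0,0.5,5.2],
  [0,0,0,0,0,0.3,5.2],
  [0,0,0,0,0,0,5.2],
])

```text
t: 6.95
tcp_pos: [471.6, 420.1, -3.4]
eef_rot: [-3.141, -0.0, 0.241]
contact_force: [-1.3, -0.4, -0.8]
gripper_width: 0.613
```

```bash
python3 - <<'E'
from h import *
c=cams.capture("wrist");W=cloud(c);s=readout.observe();p=s["tcp_pos"];print(p,s["gripper_width"],s["contact_force"],s["eef_rot"])
save(c,"g4.png",(180,130,460,340),2.5)
yaw=s["eef_rot"][2];tx=np.array([np.cos(yaw),np.sin(yaw)]);D=W[...,:2]-p[:2];u=D@tx;w=D@np.array([tx[1],-tx[0]])
for sg in(-1,1):
    k=(u*sg>24)&(u*sg<36)&(abs(w)<14)&(W[...,2]>p[2]+10); print(sg,k.sum(),np.percentile(W[...,2][k],[0,2,5]),np.percentile((u*sg)[k],[1,50]))
E
```

```text
[471.65012565 420.19896902  -3.20219546] 0.6071664261846531 [-0.2668879  -0.02476489  0.56869676] [-3.14120024e+00 -5.80409384e-04  2.41084941e-01]
-1 3161 [10.44372481 11.56188523 11.89725504] [24.29407036 27.52871423]
1 3177 [10.07929146 11.52658026 11.92562509] [24.30813535 27.6309511 ]
```

View pics/g4.png

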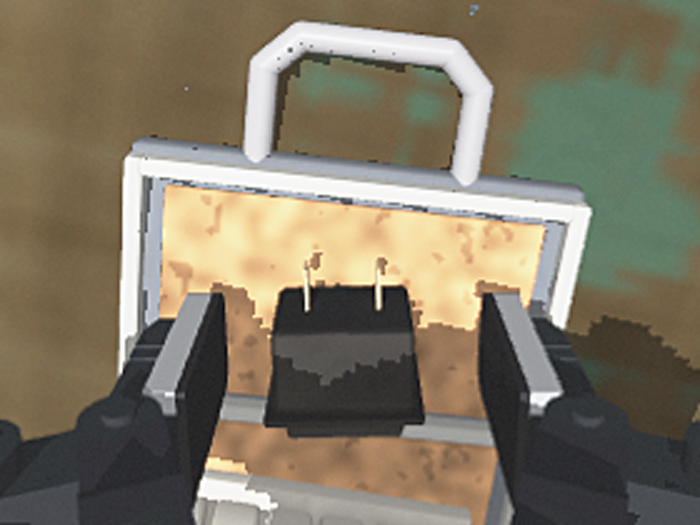

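The fingers now straddle the switch, with clear space on both sides and no contact force. Closing.

>>> arm_command([
  [0,0,0,0,0,0,2.0],
  [0,0,0,0,0,0,2.0],
  [0,0,0,0,0,0,2.0],
  [0,0,0,0,0,0,2.0],
  [0,0,0,0,0,0,2.0],
  [0,0,0,0,0,0,2.0],
  [0,0,0,0,0,0,2.0],
])

```text
t: 7.7
tcp_pos: [471.9, 420.5, -2.9]
eef_rot: [-3.141, -0.001, 0.241]
contact_force: [-0.6, 0.2, 6.1]
gripper_width: 0.346
```

Gripped at 29.5 mm. Next I'll lift and carry to a point above the empty rack, and measure that rack from there.

>>> arm_command([
  [0,0,0,0,0,-1,2],
  [0,0,0,0,0,-2.5,2],
  [0,0,0,0,0,-3,2],
  [0,0,0,0,0,-3.5,2],
  [0,0,0,-0.95,3.7,-0.6,2],
  [0,0,0,-0.95,3.7,-0.6,2],
  [0,0,0,-0.95,3.7,-0.6,2],
  [0,0,0,-0.95,3.7,-0.6,2],
  [0,0,0,-0.95,3.7,-0.6,2],
  [0,0,0,-0.95,3.7,-0.6,2],
  [0,0,0,-0.95,3.7,-0.6,2],
  [0,0,0,-0.95,3.7,-0.6,2],
  [0,0,0,-0.95,3.7,-0.6,2],
  [0,0,0,-0.95,3.7,-0.6,2],
  [0,0,0,-0.95,3.7,-0.6,2],
  [0,0,0,-0.95,3.7,-0.6,2],
  [0,0,0,-0.95,3.7,-0.6,2],
  [0,0,0,-0.95,3.7,-0.6,2],
  [0,0,0,-0.95,3.7,-0.6,2],
  [0,0,0,-0.95,3.7,-0.6,2],
])

```text
t: 9.7
tcp_pos: [464.6, -192.6, 193.1]
eef_rot: [-3.141, -0.001, 0.241]
contact_force: [0.7, -0.2, -0.4]
gripper_width: 0.349
```

>>> arm_command([
  [0,0,0,0,0,0,2],
  [0,0,0,0,0,0,2],
  [0,0,0,0,0,0,2],
])

```text
t: 10.0
tcp_pos: [465.1, -189.9, 192.1]
eef_rot: [-3.141, 0.0, 0.242]
contact_force: [-0.7, -0.6, 0.0]
gripper_width: 0.347
```

```bash
cat >> h.py <<'E'
from scipy.optimize import minimize
ln=[]
for yy in(-114,-56,0,56,114): ln+=[(x,yy,14) for x in np.linspace(-46,46,25)]
for xx in(-46,46): ln+=[(xx,y,14) for y in np.linspace(-114,114,60)]
def fit(d,x0,y0,a0):
    col=d["color"].astype(float); sat=col.max(2)-col.min(2)
    m=col.min(2); m=np.clip(m-cv2.GaussianBlur(m,(0,0),8),0,60)*(sat<40); m=cv2.GaussianBlur(m,(0,0),1.2).astype(np.float32)
    def cost(p): q=proj(d,rackpts(*p,ln)).astype(np.float32); return -cv2.remap(m,q[:,0],q[:,1],1).mean()
    rs=[]
    for dx in(-5,0,5):
        for dy in(-5,0,5):
            for da in(-.02,0,.02):
                b=np.array([x0+dx,y0+dy,a0+da]); rs.append(minimize(cost,b,method="Nelder-Mead",options=dict(initial_simplex=[b,b+[4,0,0],b+[0,4,0],b+[0,0,.02]])))
    return min(rs,key=lambda r:r.fun)
E
python3 - <<'E'
from h import *
c=cams.capture("wrist");r=fit(c,463.5,-191.4,.118);print(r.x,r.fun)
s=readout.observe();print(s["t"],s["tcp_pos"],s["gripper_width"],s["eef_rot"])
o=c["color"][:,:,::-1].copy()
for q in proj(c,rackpts(*r.x,ln)).round().astype(int): o[q[1],q[0]]=(0,0,255)
cv2.imwrite("pics/e1.png",o)
E
```

```text
[ 4.61782805e+02 -1.88410429e+02  1.34277800e-01] -39.911991119384766
10.05 [ 465.21552684 -189.60783195  192.05939925] 0.3468046900978479 [-3.14063455e+00  3.43865805e-04  2.43247690e-01]
```

View pics/e1.png

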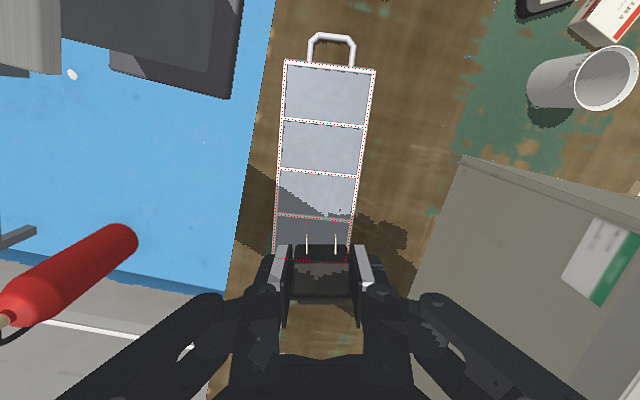

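The overlay fits the empty rack, which is at (461.8, -188.4) with yaw 0.134. The switch is held square at (320,268). I'll work out the placing move and the clearance to the cabinet.

```bash
echo 'EMPTY=(461.78,-188.41,.1343)' >> h.py; python3 - <<'E'
from h import *
go(EMPTY,0,-85,40,0)
W=np.load("top0.npz")["W"];k=(W[...,2]>60)&(W[...,1]<-100)&(W[...,1]>-400)&(W[...,0]>400);print("cabinet xmin",np.percentile(W[...,0][k],[0,1,5]),np.percentile(W[...,2][k],[5,50]))
E
```

```text
t 10.05 at [ 465.2 -189.6  192.1] w 0.347 target [ 473.2 -272.6   40. ]
turn [-0.001  0.     0.109] then shift cm [-0.32  8.34 15.21]
cabinet xmin [603.37957438 605.10551125 615.06706797] [112.70947558 253.25448924]
```

>>> arm_command([
  [0,0,0.055,0,0,0,2],
  [0,0,0.054,0,0,0,2],
  [0,0,0,-0.1,2.8,2,2],
  [0,0,0,-0.1,2.8,2,2],
  [0,0,0,-0.12,2.74,2,2],
  [0,0,0,0,0,3,2],
  [0,0,0,0,0,3,2],
  [0,0,0,0,0,2,2],
  [0,0,0,0,0,1.2,2],
  [0,0,0,0,0,0,2],
  [0,0,0,0,0,0,2],
])

```text
t: 11.15
tcp_pos: [473.5, -274.0, 41.0]
eef_rot: [3.141, -0.001, 0.133]
contact_force: [0.6, -1.0, -0.2]
gripper_width: 0.348
```

```bash
python3 - <<'E'
from h import *
go(EMPTY,0,-85,-4,0)
E
```

```text
t 11.15 at [ 473.5 -274.    41. ] w 0.348 target [ 473.2 -272.6   -4. ]
turn [ 0.    -0.001 -0.001] then shift cm [-0.02 -0.14  4.5 ]
```

>>> arm_command([
  [0,0,0,0,-0.1,1.5,2],
  [0,0,0,0,0,1.5,2],
  [0,0,0,0,0,0.8,2],
  [0,0,0,0,0,0.4,2],
  [0,0,0,0,0,0.2,2],
  [0,0,0,0,0,0.1,2],
  [0,0,0,0,0,0,2],
  [0,0,0,0,0,0,2],
])

```text
t: 11.95
tcp_pos: [473.0, -273.5, -4.3]
eef_rot: [3.141, -0.001, 0.132]
contact_force: [-0.3, 0.4, -0.2]
gripper_width: 0.346
```

>>> arm_command([
  [0,0,0,0,0,0.06,2],
  [0,0,0,0,0,0.06,2],
  [0,0,0,0,0,0,2],
])

```text
t: 12.25
tcp_pos: [473.1, -273.5, -4.9]
eef_rot: [-3.141, -0.001, 0.132]
contact_force: [-3.1, 2.2, 9.5]
gripper_width: 0.349
```

Floor contact. Now release, and check from above.

>>> arm_command([
  [0,0,0,0,0,0,3.6],
  [0,0,0,0,0,0,4.4],
  [0,0,0,0,0,0,5.2],
  [0,0,0,0,0,0,5.2],
  [0,0,0,0,0,-1,5.2],
  [0,0,0,0,0,-3,5.2],
  [0,0,0,0,0,-4,5.2],
  [0,0,0,0,0,-4,5.2],
  [0,0,0,0,0,0,5.2],
  [0,0,0,0,0,0,5.2],
])

```text
t: 13.25
tcp_pos: [473.5, -273.6, 115.5]
eef_rot: [3.141, -0.003, 0.132]
contact_force: [0.2, 0.0, -0.5]
gripper_width: 0.609
```

```bash
cat >> h.py <<'E'
def part(rack,yc,lo,hi):
    c=cams.capture("wrist");W=cloud(c); x,y,a=rack;cc,sn=np.cos(a),np.sin(a);F=W-[x,y,0]; lx=F[...,0]*cc+F[...,1]*sn; ly=-F[...,0]*sn+F[...,1]*cc
    k=(abs(lx)<42)&(abs(ly-yc)<25)&(W[...,2]>lo)&(W[...,2]<hi)
    n,l,st,_=cv2.connectedComponentsWithStats(k.astype(np.uint8)); k=l==1+np.argmax(st[1:,4])
    (cx,cy),wh,an=cv2.minAreaRect(np.c_[lx[k],ly[k]].astype(np.float32))
    print("part",k.sum(),"centre",round(cx,1),round(cy,1),"size",np.round(wh,1),"ang",round(an,1),"z",np.percentile(W[...,2][k],[5,50,95]).round(1),"x",np.percentile(lx[k],[2,98]).round(1),"y",np.percentile(ly[k],[2,98]).round(1))
    return c
E
python3 - <<'E'
from h import *
part(EMPTY,-84,29,42)
go(FULL,0,-28,120,0)
E
```

```text
part 873 centre -0.6 -88.8 size [25.4 30.4] ang 89.6 z [30.6 32.5 34.7] x [-13.7  12.7] y [-100.8  -76.5]
t 13.3 at [ 472.7 -273.   114.2] w 0.613 target [483.3 310.7 120. ]
turn [-0.    -0.     0.009] then shift cm [  8.19 -57.8   -0.58]
```

The switch stands at about (-0.6, -84.5) with its top 2 mm lower than before, as expected. Next the loupe.

>>> arm_command([
  [0,0,0,0.51,-3.61,0,5.2],
  [0,0,0,0.51,-3.61,0,5.2],
  [0,0,0,0.51,-3.61,0,5.2],
  [0,0,0,0.51,-3.61,0,5.2],
  [0,0,0,0.51,-3.61,0,5.2],
  [0,0,0,0.51,-3.61,0,5.2],
  [0,0,0,0.51,-3.61,0,5.2],
  [0,0,0,0.51,-3.61,0,5.2],
  [0,0,0,0.51,-3.61,0,5.2],
  [0,0,0,0.51,-3.61,0,5.2],
  [0,0,0,0.51,-3.61,0,5.2],
  [0,0,0,0.51,-3.61,0,5.2],
  [0,0,0,0.51,-3.61,0,5.2],
  [0,0,0,0.51,-3.61,0,5.2],
  [0,0,0,0.51,-3.61,0,5.2],
  [0,0,0,0.51,-3.61,0,5.2],
  [0,0,0,0,0,0,5.8],
  [0,0,0,0,0,0,5.8],
  [0,0,0,0,0,0,5.8],
])

```text
t: 15.2
tcp_pos: [477.4, 308.3, 113.0]
eef_rot: [3.14, 0.002, 0.131]
contact_force: [-0.4, 0.5, 0.6]
gripper_width: 0.678
```

```bash
python3 - <<'E'
from h import *
part(FULL,28,22,34); c=part(FULL,-28,38,48); go(FULL,0,-28,40,0); save(c,"l1.png",(200,100,440,280),2.5)
W=cloud(c);x,y,a=FULL;cc,sn=np.cos(a),np.sin(a);F=W-[x,y,0]; lx=F[...,0]*cc+F[...,1]*sn; ly=-F[...,0]*sn+F[...,1]*cc
k=(abs(lx)<42)&(abs(ly+28)<25)&(W[...,2]>18)&(W[...,2]<46); print("all loupe x",np.percentile(lx[k],[1,99]),"y",np.percentile(ly[k],[1,99]))
E
```

```text
part 223 centre 28.6 27.1 size [12.9 10.3] ang 87.1 z [26.4 28.5 29.8] x [23.5 33.5] y [21.  33.5]
part 403 centre -1.5 -28.1 size [28.5 27.8] ang 89.5 z [38.9 42.8 44.1] x [-15.3  11.5] y [-41.3 -14.5]
t 15.3 at [477.8 308.3 113.7] w 0.678 target [483.3 310.7  40. ]
turn [0.001 0.001 0.007] then shift cm [ 0.57 -0.17  7.37]
all loupe x [-16.92425913  13.12121888] y [-41.16697306 -11.81490254]
```

View pics/l1.png

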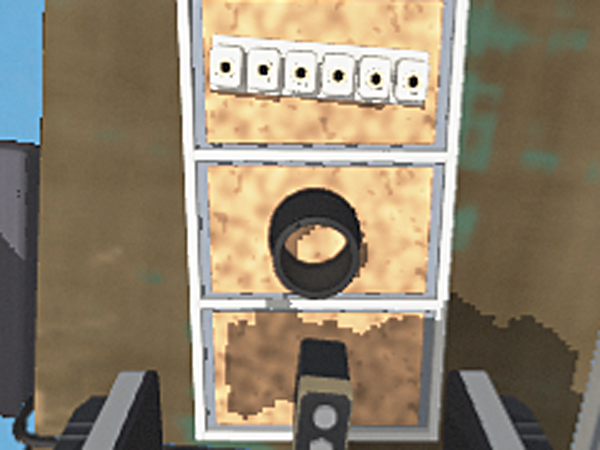

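The loupe is at local (-2, -28), centred between the fingers. Descend and grip.

>>> arm_command([
  [0,0,0.007,0.37,-0.17,2,5.8],
  [0,0,0,0,0,3,5.8],
  [0,0,0,0,0,3,5.8],
  [0,0,0,0,0,2,5.8],
  [0,0,0,0,0,1,5.8],
  [0,0,0,0,0,0.7,5.8],
  [0,0,0,0,0,0,5.8],
  [0,0,0,0,0,0,2],
  [0,0,0,0,0,0,2],
  [0,0,0,0,0,0,2],
  [0,0,0,0,0,0,2],
  [0,0,0,0,0,0,2],
  [0,0,0,0,0,0,2],
  [0,0,0,0,0,0,2],
])

```text
t: 16.7
tcp_pos: [481.9, 312.7, -1.3]
eef_rot: [-3.14, -0.002, 0.125]
contact_force: [-1.2, -0.8, 6.2]
gripper_width: 0.342
```

```bash
python3 - <<'E'
from h import *
go(FULL,-2,-28,-4,0); go(EMPTY,0,28,150,0)
E
```

```text
t 16.7 at [481.9 312.7  -1.3] w 0.342 target [481.3 310.4  -4. ]
turn [-0.001 -0.002  0.002] then shift cm [-0.09  0.22  0.27]
t 16.7 at [481.9 312.7  -1.3] w 0.342 target [ 458.  -160.7  150. ]
turn [-0.001 -0.002 -0.009] then shift cm [ -8.7   46.59 -15.13]
```

>>> arm_command([
  [0,0,0,0,0,-1,2],
  [0,0,0,0,0,-2.5,2],
  [0,0,0,0,0,-4,2],
  [0,0,0,0,0,-4,2],
  [0,0,0,-0.67,3.58,0,2],
  [0,0,0,-0.67,3.58,0,2],
  [0,0,0,-0.67,3.58,0,2],
  [0,0,0,-0.67,3.58,0,2],
  [0,0,0,-0.67,3.58,0,2],
  [0,0,0,-0.67,3.58,0,2],
  [0,0,0,-0.67,3.58,0,2],
  [0,0,0,-0.67,3.58,0,2],
  [0,0,0,-0.67,3.58,0,2],
  [0,0,0,-0.67,3.58,0,2],
  [0,0,0,-0.67,3.58,0,2],
  [0,0,0,-0.67,3.58,0,2],
  [0,0,0,-0.67,3.5,0,2],
  [0,0,0,0,0,0,2],
  [0,0,0,0,0,0,2],
])

```text
t: 18.6
tcp_pos: [452.6, -160.4, 112.8]
eef_rot: [-3.141, -0.001, 0.123]
contact_force: [0.5, 0.8, -1.2]
gripper_width: 0.338
```

```bash
python3 - <<'E'
from h import *
go(EMPTY,0,30,-2.5,0)
E
```

```text
t 18.6 at [ 452.6 -160.4  112.8] w 0.338 target [ 457.8 -158.7   -2.5]
turn [-0.    -0.001 -0.012] then shift cm [ 0.54 -0.1  11.53]
```

>>> arm_command([
  [0,0,-0.012,0.54,-0.1,2,2],
  [0,0,0,0,0,3,2],
  [0,0,0,0,0,3,2],
  [0,0,0,0,0,2,2],
  [0,0,0,0,0,1,2],
  [0,0,0,0,0,0.4,2],
  [0,0,0,0,0,0.1,2],
  [0,0,0,0,0,0,2],
  [0,0,0,0,0,0,2],
])

```text
t: 19.5
tcp_pos: [458.6, -158.1, -2.0]
eef_rot: [3.141, -0.002, 0.137]
contact_force: [-0.6, -0.2, 0.5]
gripper_width: 0.336
```

```bash
python3 - <<'E'
from h import *
go(EMPTY,0,30,-3.3,0)
E
```

```text
t 19.5 at [ 458.6 -158.1   -2. ] w 0.336 target [ 457.8 -158.7   -3.3]
turn [ 0.    -0.002  0.003] then shift cm [-0.09  0.05  0.13]
```

>>> arm_command([
  [0,0,0,-0.05,0.05,0.06,2],
  [0,0,0,0,0,0.06,2],
  [0,0,0,0,0,0,2],
])

```text
t: 19.8
tcp_pos: [457.8, -158.8, -3.4]
eef_rot: [-3.142, -0.001, 0.137]
contact_force: [-1.9, 1.5, 7.9]
gripper_width: 0.342
```

Contact. Release, rise and check.

>>> arm_command([
  [0,0,0,0,0,0,3.6],
  [0,0,0,0,0,0,4.4],
  [0,0,0,0,0,0,5.2],
  [0,0,0,0,0,0,5.2],
  [0,0,0,0,0,-1,5.2],
  [0,0,0,0,0,-3,5.2],
  [0,0,0,0,0,-4,5.2],
  [0,0,0,0,0,-4.5,5.2],
  [0,0,0,0,0,0,5.2],
  [0,0,0,0,0,0,5.2],
])

```text
t: 20.8
tcp_pos: [458.3, -158.7, 122.5]
eef_rot: [3.142, -0.003, 0.137]
contact_force: [0.4, -0.5, -1.0]
gripper_width: 0.61
```

```bash
python3 - <<'E'
from h import *
part(EMPTY,28,36,46)
go(FULL,0.8,-83.5,130,-.1)
E
```

```text
part 367 centre 0.3 28.0 size [28.3 27.3] ang 89.2 z [37.4 40.9 42.1] x [-13.3  13.6] y [14.9 41.4]
t 20.85 at [ 457.4 -158.4  121.2] w 0.606 target [490.9 255.7 130. ]
turn [-0.    -0.001  0.114] then shift cm [  4.29 -41.32  -0.88]
```

The loupe is at (0.3, 28.0). Battery next.

>>> arm_command([
  [0,0,0.114,0,0,0,5.2],
  [0,0,0,0.36,-3.44,-0.07,5.2],
  [0,0,0,0.36,-3.44,-0.07,5.2],
  [0,0,0,0.36,-3.44,-0.07,5.2],
  [0,0,0,0.36,-3.44,-0.07,5.2],
  [0,0,0,0.36,-3.44,-0.07,5.2],
  [0,0,0,0.36,-3.44,-0.07,5.2],
  [0,0,0,0.36,-3.44,-0.07,5.2],
  [0,0,0,0.36,-3.44,-0.07,5.2],
  [0,0,0,0.36,-3.44,-0.07,5.2],
  [0,0,0,0.36,-3.44,-0.07,5.2],
  [0,0,0,0.36,-3.44,-0.07,5.2],
  [0,0,0,0.36,-3.44,-0.07,5.2],
  [0,0,0,0,0,0,5.2],
  [0,0,0,0,0,0,5.2],
  [0,0,0,0,0,0,5.2],
])

```text
t: 22.45
tcp_pos: [490.8, 253.4, 128.3]
eef_rot: [3.14, 0.001, 0.021]
contact_force: [-0.3, -0.8, -0.3]
gripper_width: 0.606
```

```bash
python3 - <<'E'
from h import *
c=part(FULL,-84,54,65); part(FULL,-84,54,59); save(c,"b1.png",(200,100,440,280),2.5)
go(FULL,0.8,-83.5,0,-.1)
E
```

```text
part 665 centre 1.3 -82.7 size [26.2 17.3] ang 83.8 z [55.5 57.7 61.1] x [-7.6 10. ] y [-94.7 -69.9]
part 520 centre 0.6 -82.5 size [26.  17.4] ang 84.5 z [55.3 57.4 58.6] x [-8.1  9.6] y [-95.1 -69.9]
t 22.55 at [491.2 253.4 129. ] w 0.61 target [490.9 255.7   0. ]
turn [ 0.001  0.001 -0.002] then shift cm [-0.02 -0.22 12.9 ]
```

View pics/b1.png

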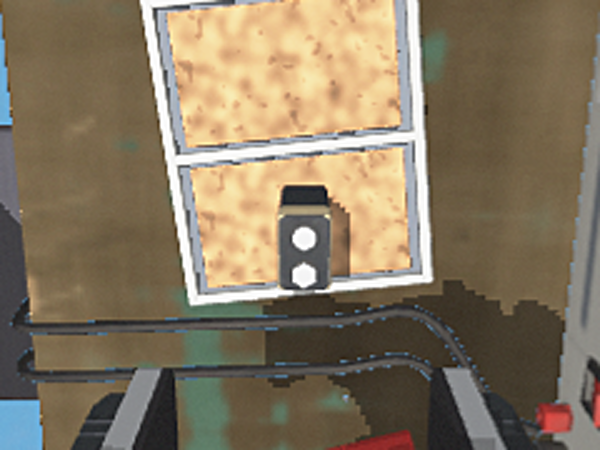

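The battery is at (0.8, -82.6), aligned with the jaws, and the cables lie low outside the rack. Descend and grip.

>>> arm_command([
  [0,0,0,-0.02,-0.31,3,5.2],
  [0,0,0,0,0,3,5.2],
  [0,0,0,0,0,3,5.2],
  [0,0,0,0,0,2,5.2],
  [0,0,0,0,0,1,5.2],
  [0,0,0,0,0,0.7,5.2],
  [0,0,0,0,0,0,5.2],
  [0,0,0,0,0,0,0.5],
  [0,0,0,0,0,0,0.5],
  [0,0,0,0,0,0,0.5],
  [0,0,0,0,0,0,0.5],
  [0,0,0,0,0,0,0.5],
  [0,0,0,0,0,0,0.5],
  [0,0,0,0,0,0,0.5],
])

```text
t: 23.95
tcp_pos: [491.6, 258.7, 3.4]
eef_rot: [-3.14, -0.002, 0.023]
contact_force: [-0.9, -0.1, 6.5]
gripper_width: 0.197
```

```bash
python3 - <<'E'
from h import *
go(FULL,.8,-82.6,2,-.1); go(EMPTY,0,84,120,-.1)
E
```

```text
t 23.95 at [491.6 258.7   3.4] w 0.197 target [490.7 256.6   2. ]
turn [-0.001 -0.002  0.   ] then shift cm [-0.09  0.21  0.14]
t 23.95 at [491.6 258.7   3.4] w 0.197 target [ 450.5 -105.2  120. ]
turn [-0.001 -0.002 -0.011] then shift cm [ -5.35  36.23 -11.66]
```

>>> arm_command([
  [0,0,0,0,0,-1,0.5],
  [0,0,0,0,0,-2.5,0.5],
  [0,0,0,0,0,-4,0.5],
  [0,0,0,0,0,-4,0.5],
  [0,0,-0.055,0,0,0,0.5],
  [0,0,-0.055,0,0,0,0.5],
  [0,0,0,-0.9,3.53,0,0.5],
  [0,0,0,-0.9,3.53,0,0.5],
  [0,0,0,-0.9,3.53,0,0.5],
  [0,0,0,-0.9,3.53,0,0.5],
  [0,0,0,-0.9,3.53,0,0.5],
  [0,0,0,-0.9,3.53,0,0.5],
  [0,0,0,-0.9,3.53,0,0.5],
  [0,0,0,-0.9,3.53,0,0.5],
  [0,0,0,-0.9,3.53,0,0.5],
  [0,0,0,-0.9,3.53,0,0.5],
  [0,0,0,0,0,0,0.5],
  [0,0,0,0,0,0,0.5],
])

```text
t: 25.75
tcp_pos: [448.2, -104.2, 117.7]
eef_rot: [-3.141, -0.0, 0.131]
contact_force: [-0.3, 0.7, -1.0]
gripper_width: 0.195
```

```bash
python3 - <<'E'
from h import *
go(EMPTY,0,86,2.2,0)
E
```

```text
t 25.75 at [ 448.2 -104.2  117.7] w 0.195 target [ 450.3 -103.2    2.2]
turn [-0.    -0.    -0.004] then shift cm [ 0.22 -0.08 11.55]
```

>>> arm_command([
  [0,0,-0.004,0.22,-0.08,2,0.5],
  [0,0,0,0,0,3,0.5],
  [0,0,0,0,0,3,0.5],
  [0,0,0,0,0,2,0.5],
  [0,0,0,0,0,1,0.5],
  [0,0,0,0,0,0.4,0.5],
  [0,0,0,0,0,0.1,0.5],
  [0,0,0,0,0,0,0.5],
  [0,0,0,0,0,0,0.5],
])

```text
t: 26.65
tcp_pos: [451.3, -102.5, 3.2]
eef_rot: [3.142, -0.002, 0.137]
contact_force: [0.3, -0.1, 0.2]
gripper_width: 0.194
```

```bash
python3 - <<'E'
from h import *
go(EMPTY,0,86,1.4,0)
E
```

```text
t 26.65 at [ 451.3 -102.5    3.2] w 0.194 target [ 450.3 -103.2    1.4]
turn [ 0.    -0.002  0.003] then shift cm [-0.11  0.06  0.18]
```

>>> arm_command([
  [0,0,0,-0.1,0.06,0.09,0.5],
  [0,0,0,0,0,0.09,0.5],
  [0,0,0,0,0,0,0.5],
])

```text
t: 26.95
tcp_pos: [449.9, -103.4, 1.3]
eef_rot: [-3.141, -0.001, 0.137]
contact_force: [-3.0, 0.2, 11.2]
gripper_width: 0.195
```

>>> arm_command([
  [0,0,0,0,0,0,2.2],
  [0,0,0,0,0,0,3],
  [0,0,0,0,0,0,4],
  [0,0,0,0,0,0,4.6],
  [0,0,0,0,0,-1,4.6],
  [0,0,0,0,0,-3,4.6],
  [0,0,0,0,0,-4,4.6],
  [0,0,0,0,0,-4.5,4.6],
  [0,0,0,0,0,0,4.6],
  [0,0,0,0,0,0,4.6],
])

```text
t: 27.95
tcp_pos: [450.5, -103.2, 127.0]
eef_rot: [-3.141, -0.003, 0.137]
contact_force: [-0.9, 1.3, 0.3]
gripper_width: 0.542
```

```bash
python3 - <<'E'
from h import *
part(EMPTY,84,50,65);part(EMPTY,84,52,57.5)
s=readout.observe();print(s["joints"])
go(FULL,0,28,130,np.pi/2-.09); go(FULL,0,28,130,-np.pi/2-.09)
E
```

```text
part 679 centre -0.4 84.0 size [26.3 17.6] ang 89.9 z [53.1 55.6 59.3] x [-9.1  8.2] y [71.4 96.8]
part 532 centre -0.8 83.7 size [17.5 26.9] ang 0.7 z [53.4 55.4 56.7] x [-9.4  7.9] y [71.2 96.6]
[-0.55607874  0.10160457  0.7646433   1.94841756 -0.07810405  1.12192423
  0.37712719]
t 28.05 at [ 449.  -103.   125.1] w 0.537 target [476.4 366.2 130. ]
turn [-1.000e-03  0.000e+00 -1.466e+00] then shift cm [46.81  4.27 -0.49]
t 28.05 at [ 449.  -103.   125.1] w 0.537 target [476.4 366.2 130. ]
turn [0.000e+00 1.000e-03 1.675e+00] then shift cm [-46.81  -4.27  -0.49]
```

The battery is square at (-0.5, 84). Now the strip, with the jaws turned along the row.

>>> arm_command([
  [0,0,-0.133,0,0,0,3],
  [0,0,-0.133,0,0,0,3],
  [0,0,-0.133,0,0,0,3],
  [0,0,-0.133,0,0,0,3],
  [0,0,-0.133,0,0,0,3],
  [0,0,-0.133,0,0,0,3],
  [0,0,-0.133,0,0,0,3],
  [0,0,-0.133,0,0,0,3],
  [0,0,-0.133,0,0,0,3],
  [0,0,-0.133,0,0,0,3],
  [0,0,-0.133,0,0,0,3],
])

```text
t: 29.15
tcp_pos: [448.5, -103.3, 124.1]
eef_rot: [-3.138, 0.0, 1.605]
contact_force: [0.1, -0.1, 0.0]
gripper_width: 0.348
```

>>> arm_command([
  [0,0,0,3.6,0.33,0,3],
  [0,0,0,3.6,0.33,0,3],
  [0,0,0,3.6,0.33,0,3],
  [0,0,0,3.6,0.33,0,3],
  [0,0,0,3.6,0.33,0,3],
  [0,0,0,3.6,0.33,0,3],
  [0,0,0,3.6,0.33,0,3],
  [0,0,0,3.6,0.33,0,3],
  [0,0,0,3.6,0.33,0,3],
  [0,0,0,3.6,0.33,0,3],
  [0,0,0,3.6,0.33,0,3],
  [0,0,0,3.6,0.33,0,3],
  [0,0,0,3.6,0.33,0,3],
  [0,0,0,0,0,0,3],
  [0,0,0,0,0,0,3],
  [0,0,0,0,0,0,3],
])

```text
t: 30.75
tcp_pos: [478.8, 363.9, 124.3]
eef_rot: [-3.14, 0.002, 1.598]
contact_force: [-0.7, 0.3, 0.3]
gripper_width: 0.351
```

```bash
python3 - <<'E'
from h import *
part(FULL,28,21,34); c=part(FULL,28,23,34); save(c,"s1.png",(180,100,460,310),2.5)
go(FULL,0,28,0,np.pi/2-.09); print(readout.observe()["joints"])
E
```

```text
part 1072 centre -1.5 29.0 size [12.9 69.9] ang 86.1 z [24.  28.5 29.9] x [-35.7  31.7] y [21.9 36.1]
part 495 centre 16.8 27.5 size [12.7 34.8] ang 85.3 z [25.4 28.4 29.8] x [-0.2 32.5] y [21.4 34.3]
t 30.85 at [479.2 364.  125.1] w 0.35 target [476.4 366.2   0. ]
turn [-0.001  0.001 -0.006] then shift cm [ 0.23 -0.27 12.51]
[-0.95166329  0.39620242  0.32619214  1.57003248 -0.13260176  1.19832244
  0.9971891 ]
```

View pics/s1.png

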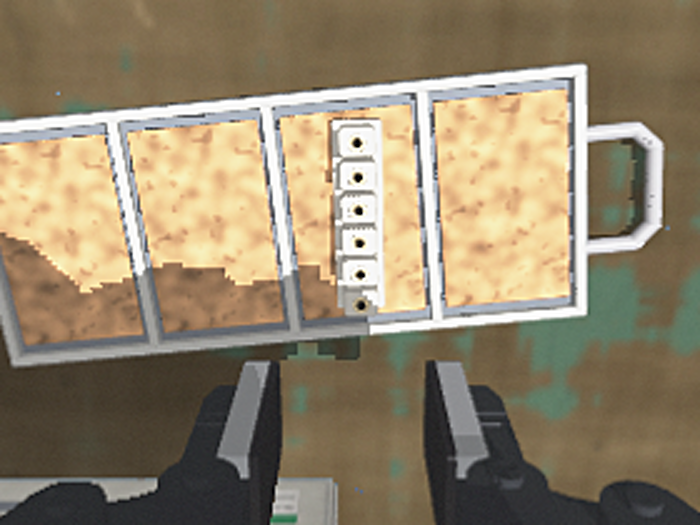

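The strip is at local (-1, 28.8), between the fingers and parallel to the pads, with the neighbouring bays empty. Descend to TCP -7, which puts the tips at about 18 mm, above the ribs.

>>> arm_command([
  [0,0,-0.006,0.31,-0.37,3,3],
  [0,0,0,0,0,3,3],
  [0,0,0,0,0,3,3],
  [0,0,0,0,0,2,3],
  [0,0,0,0,0,1,3],
  [0,0,0,0,0,0.6,3],
  [0,0,0,0,0,0.4,3],
  [0,0,0,0,0,0,3],
  [0,0,0,0,0,0,3],
])

```text
t: 31.75
tcp_pos: [475.6, 369.2, -3.6]
eef_rot: [3.14, -0.001, 1.606]
contact_force: [-0.4, -0.4, 0.1]
gripper_width: 0.351
```

```bash
python3 - <<'E'
from h import *
go(FULL,-1,28.8,-7,np.pi/2-.09); print(readout.observe()["contact_force"])
E
```

```text
t 31.75 at [475.6 369.2  -3.6] w 0.351 target [475.3 366.9  -7. ]
turn [ 0.001 -0.001  0.002] then shift cm [-0.23 -0.03  0.34]
[-0.37067163 -0.40339094  0.05879944]
```

>>> arm_command([
  [0,0,0,-0.23,0,0.1,3],
  [0,0,0,0,0,0.2,3],
  [0,0,0,0,0,0,3],
  [0,0,0,0,0,0,0.8],
  [0,0,0,0,0,0,0.8],
  [0,0,0,0,0,0,0.8],
  [0,0,0,0,0,0,0.8],
  [0,0,0,0,0,0,0.8],
  [0,0,0,0,0,0,0.8],
])

```text
t: 32.65
tcp_pos: [475.2, 366.7, -7.3]
eef_rot: [3.141, -0.0, 1.606]
contact_force: [-0.6, 0.3, 4.9]
gripper_width: 0.192
```

```bash
python3 - <<'E'
from h import *
go(FULL,-1,28.8,-7,np.pi/2-.09); print(readout.observe()["contact_force"])
E
```

```text
t 32.65 at [475.2 366.7  -7.3] w 0.192 target [475.3 366.9  -7. ]
turn [ 0.    -0.     0.003] then shift cm [ 0.02  0.01 -0.03]
[-0.62003249  0.25035731  4.88266255]
```

>>> arm_command([
  [0,0,0,0,0,-1,0.8],
  [0,0,0,0,0,-2.5,0.8],
  [0,0,0,0,0,-4,0.8],
  [0,0,0,0,0,-4.5,0.8],
  [0,0,0,0,0,0,0.8],
  [0,0,0,0,0,0,0.8],
])

```text
t: 33.25
tcp_pos: [475.7, 367.0, 114.1]
eef_rot: [3.14, -0.002, 1.606]
contact_force: [-0.3, -0.5, -0.3]
gripper_width: 0.191
```

```bash
python3 - <<'E'
from h import *
go(EMPTY,0,-28,120,np.pi/2)
E
```

```text
t 33.25 at [475.7 367.  114.1] w 0.191 target [ 465.5 -216.2  120. ]
turn [ 0.002 -0.002 -0.099] then shift cm [-57.65  -8.82  -0.59]
```

>>> arm_command([
  [0,0,-0.099,0,0,0,0.8],
  [0,0,0,-3.6,-0.55,-0.1,0.8],
  [0,0,0,-3.6,-0.55,-0.1,0.8],
  [0,0,0,-3.6,-0.55,-0.1,0.8],
  [0,0,0,-3.6,-0.55,-0.1,0.8],
  [0,0,0,-3.6,-0.55,-0.1,0.8],
  [0,0,0,-3.6,-0.55,-0.1,0.8],
  [0,0,0,-3.6,-0.55,-0.1,0.8],
  [0,0,0,-3.6,-0.55,-0.1,0.8],
  [0,0,0,-3.6,-0.55,-0.1,0.8],
  [0,0,0,-3.6,-0.55,-0.1,0.8],
  [0,0,0,-3.6,-0.55,-0.1,0.8],
  [0,0,0,-3.6,-0.55,-0.1,0.8],
  [0,0,0,-3.6,-0.55,-0.1,0.8],
  [0,0,0,-3.6,-0.55,-0.1,0.8],
  [0,0,0,-3.6,-0.55,-0.1,0.8],
  [0,0,0,-3.6,-0.55,0,0.8],
  [0,0,0,0,0,0,0.8],
  [0,0,0,0,0,0,0.8],
  [0,0,0,0,0,0,0.8],
])

```text
t: 35.25
tcp_pos: [464.5, -214.7, 126.5]
eef_rot: [-3.14, -0.001, 1.706]
contact_force: [0.1, 0.9, -0.7]
gripper_width: 0.188
```

```bash
python3 - <<'E'
from h import *
go(EMPTY,0,-28,20,np.pi/2)
c=cams.capture("wrist");W=cloud(c);s=readout.observe();D=W-s["tcp_pos"];yaw=s["eef_rot"][2]
u=D[...,0]*np.cos(yaw)+D[...,1]*np.sin(yaw);w=D[...,0]*np.sin(yaw)-D[...,1]*np.cos(yaw)
k=(abs(u)<12)&(abs(w)<45)&(D[...,2]>20)&(D[...,2]<45);print("held strip tool y",np.percentile(w[k],[1,99]),"u",np.percentile(u[k],[1,99]),"z",np.percentile(D[...,2][k],[5,50,95]))
E
```

```text
t 35.25 at [ 464.5 -214.7  126.5] w 0.188 target [ 465.5 -216.2   20. ]
turn [-0.002 -0.001  0.001] then shift cm [-0.16  0.08 10.65]
held strip tool y [-35.64542438  33.95701262] u [-10.78235313  10.86185351] z [23.73040348 35.0903726  37.34737897]
```

>>> arm_command([
  [0,0,0,-0.16,0.1,3,0.8],
  [0,0,0,0,0,3,0.8],
  [0,0,0,0,0,3,0.8],
  [0,0,0,0,0,2,0.8],
  [0,0,0,0,0,1,0.8],
  [0,0,0,0,0,0.7,0.8],
  [0,0,0,0,0,0,0.8],
  [0,0,0,0,0,0,0.8],
])

```text
t: 36.1
tcp_pos: [466.9, -217.6, 1.3]
eef_rot: [3.14, 0.0, 1.705]
contact_force: [-0.1, 0.2, -0.1]
gripper_width: 0.187
```

```bash
python3 - <<'E'
from h import *
go(EMPTY,0,-28,-9.3,np.pi/2)
E
```

```text
t 36.1 at [ 466.9 -217.6    1.3] w 0.187 target [ 465.5 -216.2   -9.3]
turn [0.001 0.    0.   ] then shift cm [ 0.16 -0.11  1.06]
```

>>> arm_command([
  [0,0,0,0.16,-0.1,0.4,0.8],
  [0,0,0,0,0,0.3,0.8],
  [0,0,0,0,0,0.15,0.8],
  [0,0,0,0,0,0.1,0.8],
  [0,0,0,0,0,0,0.8],
  [0,0,0,0,0,0,0.8],
])

```text
t: 36.7
tcp_pos: [465.0, -216.1, -9.0]
eef_rot: [-3.142, 0.0, 1.705]
contact_force: [0.2, 1.0, -0.2]
gripper_width: 0.19
```

>>> arm_command([
  [0,0,0,0,0,0.05,0.8],
  [0,0,0,0,0,0,0.8],
])

```text
t: 36.9
tcp_pos: [465.1, -216.2, -9.3]
eef_rot: [3.141, 0.0, 1.705]
contact_force: [-1.3, 0.4, 3.3]
gripper_width: 0.191
```

Contact at the expected height. Release with a narrow opening and rise.

>>> arm_command([
  [0,0,0,0,0,0,2.1],
  [0,0,0,0,0,0,2.5],
  [0,0,0,0,0,0,2.8],
  [0,0,0,0,0,0,2.8],
  [0,0,0,0,0,-0.5,2.8],
  [0,0,0,0,0,-2,2.8],
  [0,0,0,0,0,-4,2.8],
  [0,0,0,0,0,-4,2.8],
  [0,0,0,0,0,-4,2.8],
  [0,0,0,0,0,-4,2.8],
  [0,0,0,0,0,-3,2.8],
  [0,0,0,0,0,0,2.8],
  [0,0,0,0,0,0,2.8],
  [0,0,0,0,0,0,2.8],
])

```text
t: 38.3
tcp_pos: [464.3, -215.8, 204.5]
eef_rot: [-3.14, -0.001, 1.705]
contact_force: [0.2, -0.1, -0.7]
gripper_width: 0.325
```

```bash
python3 - <<'E'
from h import *
part(EMPTY,-84,29,42);part(EMPTY,28,36,46);part(EMPTY,84,50,65);c=part(EMPTY,-28,21,33)
W=cloud(c); save(c,"end.png"); s=readout.observe();print(s["t"],s["tcp_pos"],s["gripper_width"],s["contact_force"])
E
```

```text
part 509 centre -0.7 -89.0 size [30.3 24.5] ang 0.6 z [30.2 32.5 34.8] x [-13.7  12.3] y [-100.6  -77. ]
part 212 centre 0.0 27.3 size [28.1 27.1] ang 45.9 z [37.2 40.9 42.3] x [-13.7  13.1] y [14.1 40.6]
part 422 centre -1.0 83.4 size [17.1 27.7] ang 1.2 z [51.6 55.6 59.1] x [-9.4  7. ] y [69.9 94.8]
part 524 centre 6.0 -26.7 size [11.9 58.4] ang 89.9 z [23.1 26.4 27.9] x [-22.6  33.7] y [-32.6 -20.9]
38.5 [ 464.45265446 -215.91081083  204.55172568] 0.32592226552968606 [-0.8801647  -0.94108592 -0.10137199]
```

View pics/end.png

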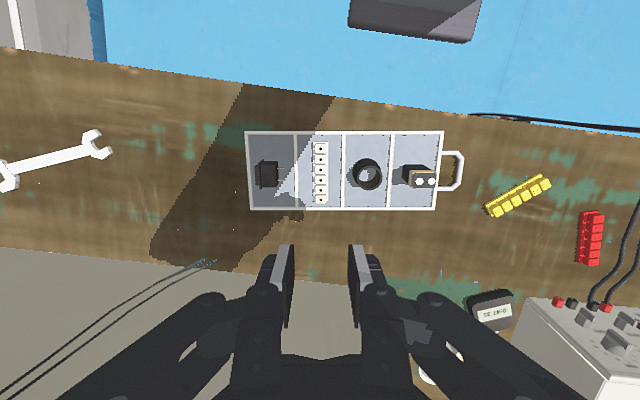

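The final picture shows all four parts upright in their bays: switch (266,174), strip (320,173), loupe (367,174) and battery (420,178), counting toward the tab. The gripper is clear.

```bash
python3 -c "
from station import manip; print(manip.close_job())"
```

```text
the job is handed in; nothing more can be done
None
```

All four parts are in the empty rack in reverse order and released, and I handed the job in at t ≈ 38.5 s of the 115 s allowed. Counted from the empty rack's tab they now stand battery, loupe, strip, switch. The cork pads and the red and yellow look-alikes were left alone.

| Part | Position in empty rack x, y (mm) | Bay centre y (mm) |
|---|---|---|
| Switch | (-0.7, -85) | -84 |
| Strip | within about 1 of 0, -27 | -28 |
| Loupe | (0, 27) | +28 |
| Battery | (-1, 83) | +84 |

Where I compared them, the part tops were about 2 mm lower than on the pads, which fits flat seating on the bare floor.

Some checks failed or disagreed:
- **Fingertips:** they end about 25 mm behind the stated TCP, so my first grasp on the switch closed above it. The force peaked at about 3 N and the switch did not move. I measured the offset with the wrist camera and used it from then on.
- **Strip's x position:** the last depth check saw only part of the strip, because the rest was in shadow, and gave x = 6. That is not its real centre. The final picture, and a measurement while it was held, put it within about 1 mm of the middle.
- **Gripper opening:** the readings came out about 1–2 mm under the nominal part widths.

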